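# Put the drill chuck away in its sliding-cover case

### The arm

A 6-joint arm with a two-finger parallel gripper is mounted at the origin on the work surface. World frame = base frame: x ahead of the robot, y to its left, z up, the work surface at z = 0. Lengths are in m, angles in rad, forces in N, time in s.
With the tool pointing down it reaches from about 0.225 to 0.875 m from the base axis. Payload 3.4 kg.
Tool frame: the origin (TCP) lies at the very end of the fingers, on their centre line; the grasp point (between the pads) lies 19 mm behind it; z points along the fingers, y is the direction in which the jaws open and shut (so a half turn about z gives the same grasp; the last joint's range is limited). The gripper opens to 85 mm and grips with 20 to 120 N. Pads are 22 mm wide; open, the fingers measure 114 mm over their backs; the gripper's body (76 mm by 85 mm) begins 54 mm behind the grasp point. The pads swing forward as they close: fully open they stand 13 mm farther back than shut.
Start: joints at [-1.408, 0.276, 1.505, -0, 1.361, -0.121], TCP at [0.161, -0.552, 0.231] pointing down, gripper open.
Joint ranges: [-2.89, 2.89], [-0.75, 2.08], [0.22, 2.7], [-1.18, 4.32], [0.11, 2.71], [-2.7, 2.7]. Speed limits (rad/s): [2.57, 2.57, 3.14, 3.14, 3.14, 3.14].

### API

Orientations are given as a unit quaternion [w, x, y, z].
In Python, from rig import telemetry, cams, sign_off, spotter gives the robot as it stands.
- The arm moves only by the tool servo_tool, never from a script. Its argument "steps" is a list of rows, each a list of 6 numbers: the shift along the tool's x, y, z in mm, then the turn, a rotation vector about the tool's x, y, z in degrees. In form: [[x, y, z, ax, ay, az], ...]. A call has 1 to 8 rows; each row is the pose to reach, as a shift and turn from the pose commanded when the call began, along the tool's axes at that moment; what a row does not reach only later rows make up. A row lasts 1/10 s, in which the tool goes at most 50 mm and 8.59 degrees, less where a joint would pass 70% of its speed; a pose out of reach is approached as far as the arm can. A call with a gripper value outside its range is refused whole. "hand" is the closure in counts, from 0 (fully open) to 255 (shut), set as the call begins (left out, the last holds). The fingers move at their own pace and stop on an object; "grip_force" is the grip in N (left out, the last holds). Time passes only in rows, so rows that repeat a pose let the fingers close. It gives the time, the measured TCP pose, the force and the opening at its end, in the units of the state.
- telemetry.get_state(): the state, without advancing time (a new reading comes with each control period).
- cams.get_image(name): name is "scene" or "top"; returns (picture, depth): 480x640x3 uint8, red, green, blue; 480x640 float32, m along the optical axis (not along the pixel's ray), 0 where there is no reading.
- cams.camera_model(name): a dict with "camera_matrix" (3x3 intrinsics, pixels), "origin" and "rotation" of the camera in the world. Camera axes: x right, y up, looking along -z (the intrinsics and any distortion apply to the point x, -y, -z); pixel columns grow to the right and rows downward; lengths in m; the calibration is good to about 2 mm. A picture is of the moment at which its call begins. camera_model takes no time and is no camera call.
- sign_off(): hands the job in, once; it reports no verdict.
Trained networks look in the newest picture that a camera, given by its name, has taken for a name from the list of things; names that differ only in an ending like _2 or _b are one class to them, and where a whole thing is asked for, a point or a joint stands for the part that bears it (a point fixed in the world has none). Each returns a list of dicts, best first, with "conf" (0 to 1); they miss things now and then, are a little off and sometimes report something else, mostly with a low value. They report only what shows in the picture. A call takes as long as a camera call.
- spotter.outline_of(query, camera): "region" (480x640 bool, what is visible of it) and "rect" ([left, top, width, height] in pixels, round what is visible of it).
The state is a dict: "clock": time; "qpos": joint angles; "qd": joint speeds; "effort": joint torques, N m; "position": TCP position; "ee_rot": TCP orientation; "contact_force": force on the tool from outside, world axes, zero at the start; "moment": the same for the moment, N m; "width": finger opening in m.
Only numpy, scipy, OpenCV 4.12 (cv2) and the standard library are available. Lean on these libraries where they do the work, as an engineer would, in place of code of your own. Each camera call takes 0.05 s, during which the arm holds its last target.

### The job

Put the spare drill chuck away: slide the cover of the wooden case all the way back, stand the chuck upright, nose up, on the floor of the compartment that this uncovers and let go of it, then slide the cover fully shut over it.

Things in the scene. Friction and masses are not known exactly. Their poses are not given: they have to be found in the camera images.
- case: Plywood case fixed to the bench, 124 (x) by 250 (y) by 69 (z) mm. Origin: centre of its underside; z up; the cover opens towards its +y. Front compartment, bared by the cover: clear from above over x -50..50, y -118..7 mm (x -55..55 under 5 mm lips), floor 6 mm and cover's underside 60 mm above the bench; behind it a divider and a rear part that stays covered. Side and -y walls 7 mm, 69 high.
- cover (a joint): How far the cover is slid towards the case's +y, in m: 0 fully shut, 0.125 fully open, with stops. Needs about 2 N, more with speed, and stays where left. A pale wooden sheet 108 by 243 by 5 mm held down under the lips, top 65 mm above the bench; when open it sticks out 125 mm past the case's +y end.
- cover_grip (a point): Centre of the top of the dark wooden rib on the cover, its handle: 50 mm long in the case's x, 14 mm thick in the case's y, 28 mm high (65 to 93 mm above the bench). At case x = 0, y = 10 mm plus the cover's opening. Turned like the case; moves with the cover.
- chuck: Steel drill chuck, about 250 g, standing nose up on the bench: a cylinder of diameter 38 mm up to 32 mm, then a nose tapering to 9 mm at the top, 48 mm high in all. The only part with a cone on top: near it stand a plain steel cylinder (36 by 45 mm), a cup-shaped hole saw and a wide flat flange with a narrow neck. Origin: centre of its base, z up through the nose.

How it is judged:
On the way, in this order (a step that is already met when the one before it is completed fails the run):
1. the cover is slid back, at least 105 of its 125 mm (value of joint cover above 0.105 m), for 0.2 s.
2. the chuck stands upright on the floor of the front compartment, let go (x of chuck in the frame of case between -0.055 and 0.055 m and y of chuck in the frame of case between -0.118 and 0.007 m and z of chuck in the frame of case between 0.002 and 0.012 m and angle between chuck's own z axis and vertical below 0.2 rad and contact force between the fingers and chuck below 0.5 N), for 0.2 s.
At the end, for the whole second after the job is handed in: The cover is shut to within 10 mm and at rest, and under it the chuck stands at rest on the floor of the front compartment, nose up, within 0.2 rad (11 degrees) of upright (value of joint cover below 0.01 m and velocity of joint cover between -0.01 and 0.01 m/s and x of chuck in the frame of case between -0.055 and 0.055 m and y of chuck in the frame of case between -0.118 and 0.007 m and z of chuck in the frame of case between 0.002 and 0.012 m and angle between chuck's own z axis and vertical below 0.2 rad and linear speed of chuck below 0.02 m/s); the robot touches nothing.
It also fails if it takes over 72 s, if anything falls off the work surface, if the arm or the gripper's body presses on something with over 40 N, if the wrist force passes 120 N, or if a joint passes its speed limit or range.

## Working session

There is one attempt and no reset: what is moved stays moved. The work goes in short steps, Python scripts to look and compute and a tool call to move; the robot and the scene stay as the last step left them, time stands still between calls to the robot, and variables do not carry over. Pictures are saved under pics/ and viewed, and the job is handed in when it is done.

Besides the shell and the picture viewer there is one more tool, called after ">>>" as name([rows], argument=value, ...), one row to a line, values as JSON. servo_tool: Moves the arm, as the interface text tells. Its arguments: {"type":"object","properties":{"steps":{"type":"array","items":{"type":"array","items":{"type":"number"}}},"hand":{"type":"number"},"grip_force":{"type":"number"}},"required":["steps"]}

```bash
mkdir -p pics; ls; cat > h.py <<'E'
import numpy as np, cv2
from rig import telemetry, cams, sign_off, spotter
def pts(name, depth, mask):
    m=cams.camera_model(name); K=np.array(m["camera_matrix"]); R=np.array(m["rotation"]); o=np.array(m["origin"])
    v,u=np.nonzero(mask&(depth>0)); d=depth[v,u]
    x=(u-K[0,2])/K[0,0]*d; y=(v-K[1,2])/K[1,1]*d
    return np.c_[x,-y,-d]@R.T+o, u, v
E
python3 - <<'E'
from h import *
s=telemetry.get_state(); print(s)
for n in ["scene","top"]:
    m=cams.camera_model(n); print(n,m)
    im,d=cams.get_image(n); cv2.imwrite(f"pics/{n}0.png",im[:,:,::-1]); np.save(f"{n}_d0.npy",d); np.save(f"{n}_i0.npy",im)
    for q in ["case","cover","cover_grip","chuck"]:
        for r in spotter.outline_of(q,n):
            P,u,v=pts(n,d,np.array(r["region"]))
            print(q,r["conf"],r["rect"],P.shape[0],P.min(0).round(3),P.max(0).round(3),np.median(P,0).round(3))
E
```

```text
pics
{'clock': 0.0, 'qpos': array([-1.40800072e+00,  2.76613395e-01,  1.50614141e+00,  1.33754867e-05,
        1.36069866e+00, -1.21004174e-01]), 'qd': array([-3.71931217e-04, -9.47037425e-05,  6.68513478e-04, -1.50041251e-03,
       -1.40118408e-03, -1.43495417e-03]), 'effort': array([-1.84939272e-03, -4.16782165e+01, -2.45812118e+01, -5.71231285e-04,
        1.11082866e-02,  2.52466144e-06]), 'position': array([ 0.16091371, -0.55147293,  0.23042592]), 'ee_rot': array([-9.30336280e-04,  9.89948862e-01,  1.41422715e-01, -1.29020613e-05]), 'contact_force': array([-0.02703155, -0.08730226,  0.08421738]), 'moment': array([-0.02386471,  0.04163054, -0.02054405]), 'width': 0.08523265372184231}
scene {'camera_matrix': array([[479.68001418,   0.        , 320.76143193],
       [  0.        , 479.68001418, 234.36806844],
       [  0.        ,   0.        ,   1.        ]]), 'origin': array([0.83872012, 0.26803248, 0.6767195 ]), 'rotation': array([0.34078198, 0.12426873, 0.30222713, 0.8815235 ])}Traceback (most recent call last):
  File "<stdin>", line 8, in <module>
  File "h.py", line 7, in pts
    return np.c_[x,-y,-d]@R.T+o, u, v
           ~~~~~~~~~~~~~~^~~~
ValueError: matmul: Input operand 1 has a mismatch in its core dimension 0, with gufunc signature (n?,k),(k,m?)->(n?,m?) (size 4 is different from 3)
```

```bash
sed -i 's/R=np.array(m\["rotation"\])/q=m["rotation"]; R=Rot.from_quat([q[1],q[2],q[3],q[0]]).as_matrix()/; 1a from scipy.spatial.transform import Rotation as Rot' h.py
python3 - <<'E'
from h import *
for n in ["scene","top"]:
    m=cams.camera_model(n); print(n,m)
    im,d=cams.get_image(n); cv2.imwrite(f"pics/{n}0.png",im[:,:,::-1]); np.save(f"{n}_d0.npy",d); np.save(f"{n}_i0.npy",im)
    for q in ["case","cover","cover_grip","chuck"]:
        for i,r in enumerate(spotter.outline_of(q,n)):
            M=np.array(r["region"]); np.save(f"{n}_{q}_{i}.npy",M)
            P,u,v=pts(n,d,M)
            print(q,r["conf"],r["rect"],P.shape[0],P.min(0).round(3),P.max(0).round(3),np.median(P,0).round(3))
print(telemetry.get_state()["clock"])
E
```

```text
scene {'camera_matrix': array([[479.68001418,   0.        , 320.76143193],
       [  0.        , 479.68001418, 234.36806844],
       [  0.        ,   0.        ,   1.        ]]), 'origin': array([0.83872012, 0.26803248, 0.6767195 ]), 'rotation': array([0.34078198, 0.12426873, 0.30222713, 0.8815235 ])}
case 0.86 [310.1, 261.3, 194.1, 200.3] 18805 [ 0.447 -0.025 -0.002] [0.627 0.265 0.096] [0.57  0.153 0.066]
cover 0.81 [325.5, 272.6, 174.1, 169.1] 11943 [0.496 0.015 0.053] [0.614 0.264 0.096] [0.558 0.155 0.066]
cover_grip 0.71 [323.8, 274.5, 170.8, 163.3] 12035 [0.496 0.015 0.041] [0.614 0.264 0.096] [0.559 0.156 0.066]
chuck 0.58 [255.2, 159.5, 20.1, 26.1] 410 [ 0.441 -0.317 -0.002] [ 0.476 -0.278  0.048] [ 0.465 -0.288  0.028]
top {'camera_matrix': array([[465.28861626,   0.        , 321.43251182],
       [  0.        , 465.28861626, 239.1760899 ],
       [  0.        ,   0.        ,   1.        ]]), 'origin': array([ 0.46195959, -0.08949536,  0.88868761]), 'rotation': array([ 0.71069902,  0.03596217, -0.00964001, -0.70251028])}
case 0.96 [143.2, 179.4, 145.5, 78.7] 9779 [ 0.482  0.004 -0.003] [0.627 0.286 0.097] [0.552 0.129 0.065]
cover 0.63 [144.5, 185.5, 139.7, 66.2] 7354 [0.495 0.013 0.059] [0.611 0.261 0.097] [0.553 0.136 0.065]
cover_grip 0.6 [144.3, 185.5, 138.8, 63.1] 7436 [ 0.495  0.012 -0.004] [0.611 0.287 0.097] [0.553 0.136 0.065]
chuck 0.87 [439.5, 262.0, 23.7, 21.2] 401 [ 0.436 -0.32  -0.002] [ 0.473 -0.281  0.05 ] [ 0.454 -0.295  0.036]
chuck 0.73 [141.1, 184.9, 141.4, 67.0] 7453 [ 0.494  0.012 -0.   ] [0.612 0.284 0.097] [0.553 0.136 0.065]
0.6
```

```bash
ls pics
```

```text
scene0.png
top0.png
```

View pics/scene0.png

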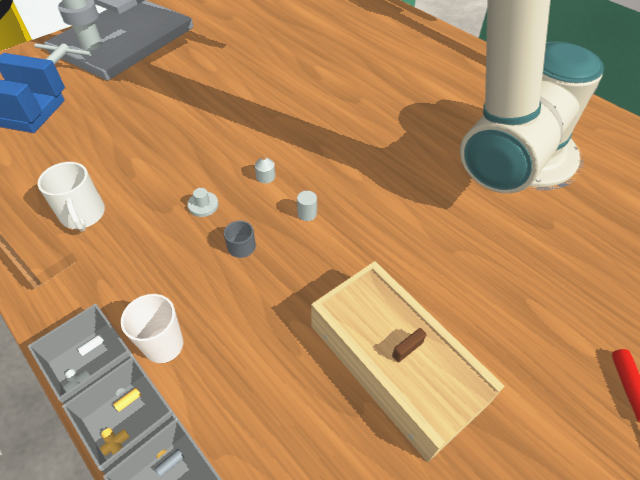

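View pics/top0.png

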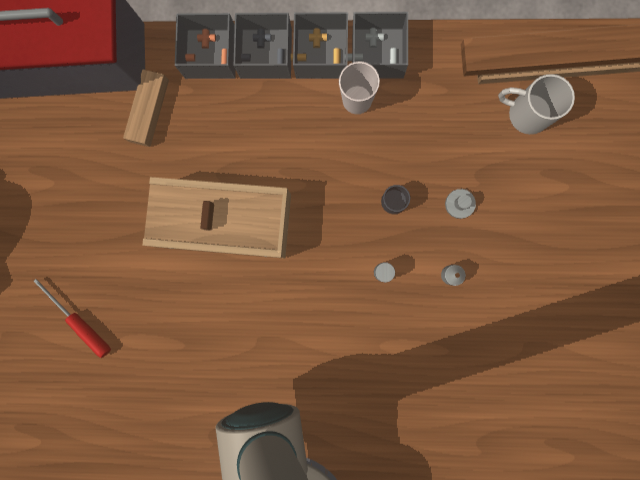

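The chuck is at (454,274) in the top picture and (264,168) in the scene one. The case has its end wall (-y) on the right at (283,220), so it opens to the left, towards world +y. The rib is at (207,215). Next I measure these precisely.

```bash
python3 - <<'E'
from h import *
for n in ["top","scene"]:
    d=np.load(f"{n}_d0.npy")
    P,_,_=pts(n,d,np.ones_like(d,bool))
    # bench
    b=(abs(P[:,2])<.01)&(abs(P[:,0]-.5)<.2)&(abs(P[:,1])<.35); print(n,"bench",np.median(P[b,2]))
    r=(P[:,2]>.080)&(P[:,2]<.11)&(abs(P[:,0]-.55)<.06)&(abs(P[:,1]-.14)<.08); Q=P[r]
    rr=cv2.minAreaRect((Q[:,:2]*1000).astype(np.float32)); print("rib",len(Q),Q[:,2].max(),np.percentile(Q[:,2],80),rr)
    T=Q[Q[:,2]>.089]; print(" ribtop",len(T),cv2.minAreaRect((T[:,:2]*1000).astype(np.float32)),np.median(T[:,2]))
    c=(P[:,2]>.055)&(P[:,2]<.075)&(abs(P[:,0]-.55)<.09)&(abs(P[:,1]-.14)<.16); Q=P[c]
    print("case",len(Q),np.percentile(Q[:,2],[5,50,95]),cv2.minAreaRect((Q[:,:2]*1000).astype(np.float32)))
    R_=Q[Q[:,2]>.0672];print(" rim",len(R_),cv2.minAreaRect((R_[:,:2]*1000).astype(np.float32)))
    k=(P[:,2]>.006)&(P[:,2]<.08)&(np.hypot(P[:,0]-.455,P[:,1]+.3)<.035); Q=P[k]
    for lo,hi in [(.006,.02),(.02,.029),(.029,.033),(.033,.04),(.04,.045),(.045,.06)]:
        S=Q[(Q[:,2]>lo)&(Q[:,2]<hi)]
        if len(S)>5:
            cc,rad=cv2.minEnclosingCircle((S[:,:2]*1000).astype(np.float32)); print(" chuck",lo,len(S),np.round(cc,1),round(rad,1),S[:,:2].mean(0).round(4))
    print(Q[:,2].max())
E
```

```text
top bench -7.45486501633752e-05
rib 271 0.09666295016150339 0.09341681247869316 ((553.7176513671875, 143.4424591064453), (15.077479362487793, 49.5984992980957), 87.5657730102539)
 ribtop 222 ((553.5012817382812, 143.5094757080078), (14.507341384887695, 49.13840866088867), 86.80945587158203) 0.09243558405047297
case 9265 [0.06259301 0.0653231  0.06995461] ((553.2055053710938, 134.62319946289062), (252.6852264404297, 124.22222137451172), 85.76681518554688)
 rim 2215 ((553.0904541015625, 133.40719604492188), (250.1605987548828, 124.03810119628906), 85.7130126953125)
 chuck 0.006 33 [ 454.2 -297.3] 18.5 [ 0.454  -0.2864]
 chuck 0.02 20 [ 454.  -300.9] 19.2 [ 0.4561 -0.2873]
 chuck 0.029 52 [ 454.1 -300.4] 19.0 [ 0.455  -0.2979]
 chuck 0.033 157 [ 453.9 -300. ] 18.0 [ 0.4535 -0.298 ]
 chuck 0.04 79 [ 454.6 -299.8] 12.8 [ 0.4551 -0.2991]
 chuck 0.045 38 [ 454.5 -299.6] 9.6 [ 0.4538 -0.2996]
0.05002295049923189
scene bench 0.00048289150528862956
rib 455 0.09647257708152368 0.0940356378934433 ((556.8822021484375, 145.92868041992188), (14.304247856140137, 50.3321418762207), 85.86518096923828)
 ribtop 372 ((556.5640258789062, 145.95761108398438), (14.14796257019043, 49.621280670166016), 85.48625183105469) 0.09326388036146327
case 15736 [0.06363847 0.06600844 0.07039601] ((555.1574096679688, 135.31948852539062), (250.93756103515625, 125.74211120605469), 85.78604125976562)
 rim 4308 ((555.275390625, 135.2628936767578), (250.6481475830078, 125.74419403076172), 85.87047576904297)
 chuck 0.006 102 [ 457.7 -296.6] 18.8 [ 0.4641 -0.2871]
 chuck 0.02 63 [ 460.9 -293.2] 17.5 [ 0.4653 -0.2861]
 chuck 0.029 45 [ 457.7 -297.9] 19.3 [ 0.4643 -0.2908]
 chuck 0.033 106 [ 458.  -296.4] 18.8 [ 0.4604 -0.2914]
 chuck 0.04 44 [ 458.  -296.3] 11.8 [ 0.4595 -0.2933]
 chuck 0.045 29 [ 456.9 -297.1] 9.1 [ 0.4586 -0.2961]
0.04796697325861454
```

```bash
cat >> h.py <<'E'
def delta(p, yaw_deg=-4.23):
    s=telemetry.get_state(); q=s["ee_rot"]; R=Rot.from_quat([q[1],q[2],q[3],q[0]])
    a=np.radians(yaw_deg); x=np.array([np.cos(a),np.sin(a),0]); z=np.array([0,0,-1]); 
    T=Rot.from_matrix(np.c_[x,np.cross(z,x),z])
    print("t",s["clock"],"pos",s["position"].round(4),"F",s["contact_force"].round(1),"w",round(s["width"],4),"q",s["qpos"].round(2))
    print("shift mm",(R.inv().apply(np.array(p)-s["position"])*1000).round(1),"rotvec deg",np.degrees((R.inv()*T).as_rotvec()).round(2))
E
python3 -c "
from h import *
delta([.555,.1447,.16])"
```

```text
t 0.6 pos [ 0.161  -0.552   0.2313] F [-0.2 -0.  -0.8] w 0.0852 q [-1.41  0.28  1.5  -0.    1.36 -0.12]
shift mm [ 573.3 -558.5   71.3] rotvec deg [ 0.    0.   20.49]
```

>>> servo_tool([
  [20,-19,0,0,0,2],
  [50,-49,0,0,0,5],
  [84,-82,0,0,0,8],
  [118,-115,0,0,0,11],
  [152,-148,0,0,0,14],
  [186,-181,0,0,0,17],
  [220,-214,0,0,0,19],
  [254,-247,0,0,0,20.5],
], hand=60)

```text
clock: 1.4
position: [0.3363, -0.2421, 0.2316]
ee_rot: [0.0, 0.999, -0.038, 0.0]
contact_force: [1.6, -0.2, -0.2]
width: 0.0656
```

```bash
python3 -c "
from h import *
delta([.555,.1447,.13])"
```

```text
t 1.4 pos [ 0.3363 -0.2421  0.2316] F [ 1.6 -0.2 -0.2] w 0.0656 q [-0.79  0.03  1.81  0.    1.3   0.85]
shift mm [ 188.7 -402.4  101.5] rotvec deg [ 0.04 -0.06 -0.12]
```

>>> servo_tool([
  [20,-43,0,0,0,0],
  [40,-87,0,0,0,0],
  [61,-131,0,0,0,0],
  [82,-175,0,0,0,0],
  [103,-219,0,0,0,0],
  [124,-263,0,0,0,0],
  [145,-307,0,0,0,0],
  [160,-340,20,0,0,0],
])

```text
clock: 2.2
position: [0.5237, 0.0863, 0.2136]
ee_rot: [-0.0, 0.999, -0.036, 0.004]
contact_force: [1.0, -1.4, 0.4]
width: 0.065
```

```bash
python3 -c "
from h import *
delta([.555,.1447,.13])"
```

```text
t 2.2 pos [0.5237 0.0863 0.2136] F [ 1.  -1.4  0.4] w 0.065 q [0.03 0.22 1.63 0.   1.29 1.67]
shift mm [ 26.4 -60.4  83.9] rotvec deg [-0.07 -0.42  0.09]
```

>>> servo_tool([
  [16,-36,20,0,0,0],
  [26,-60,50,0,0,0],
  [26,-60,75,0,0,0],
  [26,-60,75,0,0,0],
])

```text
clock: 2.6
position: [0.5481, 0.1418, 0.1326]
ee_rot: [0.001, 0.999, -0.036, -0.004]
contact_force: [-1.1, 0.2, 0.5]
width: 0.0653
```

```bash
python3 -c "
from h import *
delta([.555,.1447,.070])"
```

```text
t 2.6 pos [0.5481 0.1418 0.1326] F [-1.1  0.2  0.5] w 0.0653 q [ 0.13  0.34  1.67 -0.    1.14  1.77]
shift mm [ 7.2 -3.5 62.5] rotvec deg [0.11 0.47 0.08]
```

>>> servo_tool([
  [6,-3,25,0,0,0],
  [6,-3,48,0,0,0],
  [6,-3,60,0,0,0],
  [6,-3,60,0,0,0],
])

```text
clock: 3.0
position: [0.5561, 0.1433, 0.0757]
ee_rot: [0.0, 0.999, -0.037, -0.001]
contact_force: [0.2, -0.1, 0.2]
width: 0.0653
```

```bash
python3 - <<'E'
from h import *
delta([.555,.1447,.070])
im,d=cams.get_image("scene"); cv2.imwrite("pics/s1.png",cv2.resize(im[200:460,250:600,::-1],None,fx=2,fy=2))
E
```

```text
t 3.0 pos [0.5561 0.1433 0.0757] F [ 0.2 -0.1  0.2] w 0.0653 q [ 0.13  0.4   1.73 -0.    1.01  1.78]
shift mm [-1.2 -1.3  5.7] rotvec deg [ 0.04  0.13 -0.05]
```

View pics/s1.png

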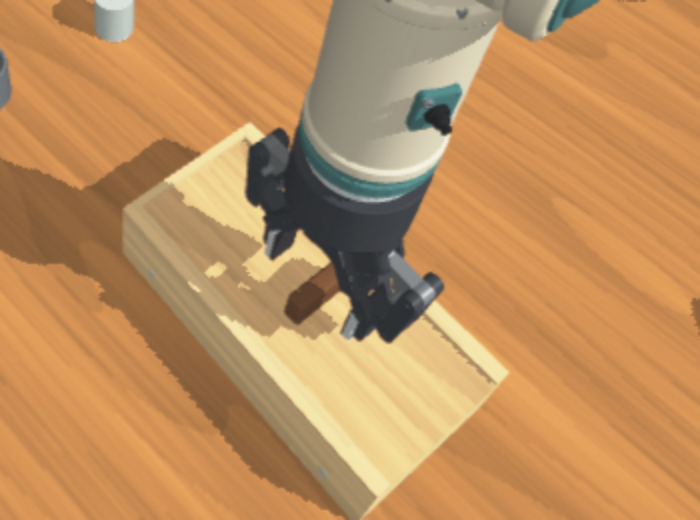

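The fingers straddle the rib (crop ~(315,290)), which is between the pads. Closing.

>>> servo_tool([
  [0,0,3,0,0,0],
  [0,0,3,0,0,0],
  [0,0,3,0,0,0],
  [0,0,3,0,0,0],
  [0,0,3,0,0,0],
  [0,0,3,0,0,0],
  [0,0,3,0,0,0],
  [0,0,3,0,0,0],
], hand=255, grip_force=40)

```text
clock: 3.85
position: [0.5574, 0.1441, 0.0742]
ee_rot: [-0.0, 0.999, -0.037, 0.001]
contact_force: [-0.7, 0.2, 6.0]
width: 0.0131
```

>>> servo_tool([
  [0,-6,2,0,0,0],
  [0,-16,2,0,0,0],
  [0,-28,2,0,0,0],
  [0,-40,2,0,0,0],
  [0,-52,2,0,0,0],
  [0,-64,2,0,0,0],
  [0,-76,2,0,0,0],
  [0,-88,2,0,0,0],
])

```text
clock: 4.65
position: [0.5639, 0.2319, 0.0741]
ee_rot: [0.0, 0.999, -0.037, 0.001]
contact_force: [-3.3, -0.8, 15.4]
width: 0.0128
```

>>> servo_tool([
  [0,-10,0,0,0,0],
  [0,-19,0,0,0,0],
  [0,-27,0,0,0,0],
  [0,-33,0,0,0,0],
  [0,-36,0,0,0,0],
  [0,-36,0,0,0,0],
  [0,-36,0,0,0,0],
])

```text
clock: 5.35
position: [0.5666, 0.2686, 0.0741]
ee_rot: [-0.001, 0.999, -0.037, 0.001]
contact_force: [-3.5, 1.1, 14.2]
width: 0.0129
```

```bash
python3 - <<'E'
from h import *
delta([.555,.1447,.070])
im,d=cams.get_image("scene"); cv2.imwrite("pics/s2.png",im[:,:,::-1])
E
```

```text
t 5.35 pos [0.5666 0.2686 0.0741] F [-3.5  1.1 14.2] w 0.0129 q [0.33 0.47 1.61 0.   1.05 1.98]
shift mm [ -2.4 124.4   3.9] rotvec deg [-0.11 -0.13 -0.  ]
```

View pics/s2.png

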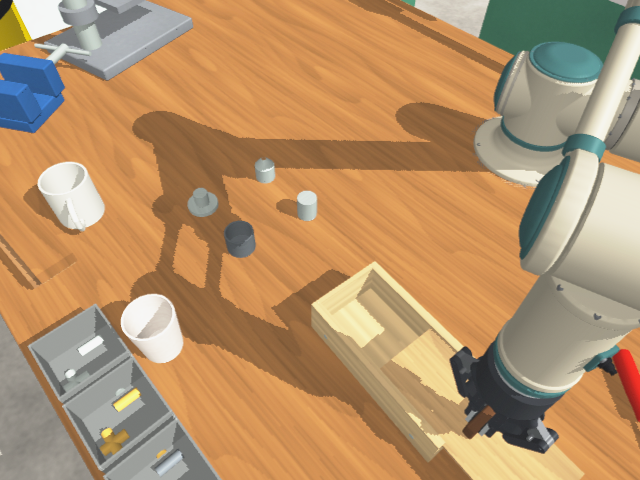

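The cover is open: the compartment is bared at (370,320), and the rib moved 124 mm. Releasing the rib and lifting.

>>> servo_tool([
  [0,0,-1,0,0,0],
  [0,0,-2,0,0,0],
  [0,0,-3,0,0,0],
  [0,0,-5,0,0,0],
  [0,0,-20,0,0,0],
  [0,0,-50,0,0,0],
  [0,20,-90,0,0,0],
  [0,60,-110,0,0,0],
], hand=60)

```text
clock: 6.2
position: [0.5635, 0.2096, 0.1842]
ee_rot: [-0.001, 0.999, -0.035, 0.003]
contact_force: [1.0, -0.7, 0.2]
width: 0.0653
```

```bash
python3 - <<'E'
from h import *
delta([.456,-.2985,.15])
E
```

```text
t 6.2 pos [0.5635 0.2096 0.1842] F [ 1.  -0.7  0.2] w 0.0653 q [0.24 0.34 1.53 0.   1.27 1.88]
shift mm [-71.5 514.5  32.4] rotvec deg [-0.15 -0.29  0.18]
```

>>> servo_tool([
  [-4,30,0,0,0,0],
  [-10,72,0,0,0,0],
  [-16,118,0,0,0,0],
  [-22,164,0,0,0,0],
  [-29,210,0,0,0,0],
  [-36,256,0,0,0,0],
  [-42,302,0,0,0,0],
  [-48,348,0,0,0,0],
])

```text
clock: 7.0
position: [0.4874, -0.1375, 0.1813]
ee_rot: [0.0, 0.999, -0.037, 0.0]
contact_force: [-0.4, 0.2, -0.4]
width: 0.0653
```

>>> servo_tool([
  [-6,46,0,0,0,0],
  [-12,90,10,0,0,0],
  [-18,130,20,0,0,0],
  [-22,155,25,0,0,0],
  [-23,162,30,0,0,0],
  [-23,162,32,0,0,0],
  [-23,162,32,0,0,0],
])

```text
clock: 7.7
position: [0.453, -0.2944, 0.1489]
ee_rot: [-0.001, 0.999, -0.037, -0.0]
contact_force: [-0.4, -0.5, -0.5]
width: 0.0653
```

```bash
python3 - <<'E'
from h import *
delta([.456,-.2985,.004])
for n in ["scene","top"]:
    im,d=cams.get_image(n); cv2.imwrite(f"pics/{n}3.png",im[:,:,::-1])
E
```

```text
t 7.7 pos [ 0.453  -0.2944  0.1489] F [-0.4 -0.5 -0.5] w 0.0653 q [-0.71  0.28  1.71  0.    1.15  0.94]
shift mm [  3.4   4.1 144.9] rotvec deg [-0.09  0.05  0.01]
```

View pics/scene3.png

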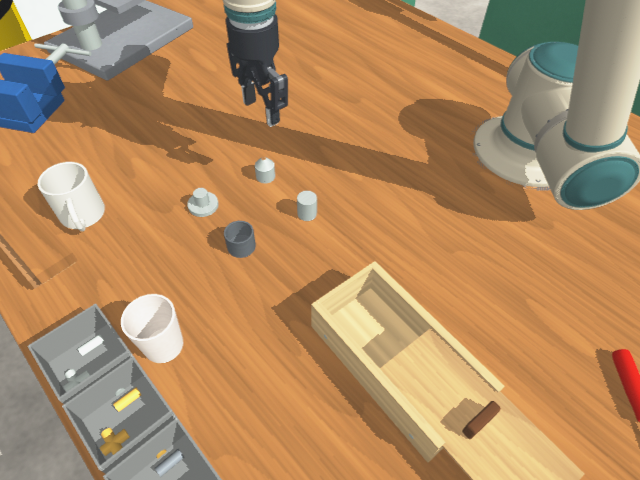

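View pics/top3.png

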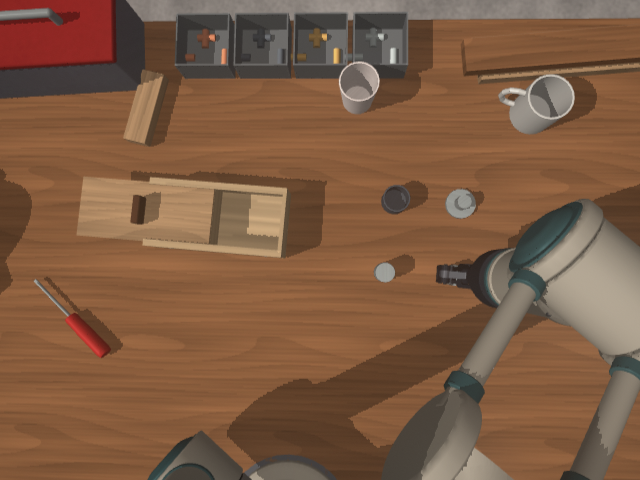

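The cover stays fully open, and the gripper is above the still-standing chuck (scene (264,168)). Descending.

>>> servo_tool([
  [3,4,30,0,0,0],
  [3,4,65,0,0,0],
  [3,4,95,0,0,0],
  [3,4,120,0,0,0],
  [3,4,135,0,0,0],
  [3,4,140,0,0,0],
  [3,4,142,0,0,0],
  [3,4,142,0,0,0],
], hand=45)

```text
clock: 8.6
position: [0.4566, -0.2998, 0.0081]
ee_rot: [0.0, 0.999, -0.037, 0.001]
contact_force: [0.3, -0.3, 0.8]
width: 0.0706
```

```bash
python3 - <<'E'
from h import *
delta([.456,-.2985,.004])
im,d=cams.get_image("scene"); cv2.imwrite(f"pics/s4.png",cv2.resize(im[60:260,150:400,::-1],None,fx=3,fy=3))
E
```

```text
t 8.6 pos [ 0.4566 -0.2998  0.0081] F [ 0.3 -0.3  0.8] w 0.0706 q [-0.71  0.45  1.87  0.    0.82  0.94]
shift mm [-0.7 -1.2  4.1] rotvec deg [ 0.05 -0.07  0.04]
```

View pics/s4.png

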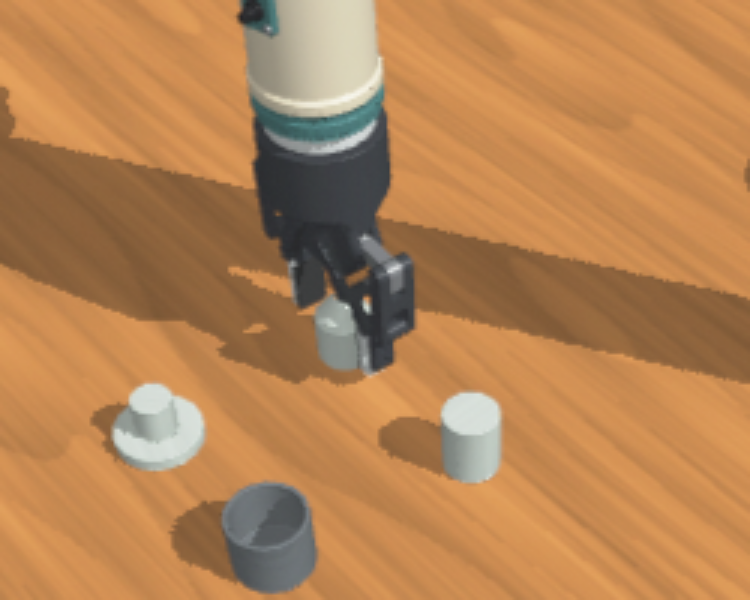

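The chuck (crop (340,330)) stands between the fingers. Lowering 4 mm and closing.

>>> servo_tool([
  [0,-1,4,0,0,0],
  [0,-1,4,0,0,0],
  [0,-1,4,0,0,0],
  [0,-1,4,0,0,0],
  [0,-1,4,0,0,0],
  [0,-1,4,0,0,0],
  [0,-1,4,0,0,0],
  [0,-1,4,0,0,0],
], hand=255, grip_force=50)

```text
clock: 9.45
position: [0.4562, -0.2993, 0.0039]
ee_rot: [0.0, 0.999, -0.037, 0.0]
contact_force: [-0.9, -1.2, 5.7]
width: 0.0357
```

>>> servo_tool([
  [0,0,-5,0,0,0],
  [0,0,-20,0,0,0],
  [0,0,-50,0,0,0],
  [0,0,-90,0,0,0],
  [0,0,-120,0,0,0],
  [0,0,-130,0,0,0],
  [0,0,-130,0,0,0],
])

```text
clock: 10.15
position: [0.4563, -0.2991, 0.1341]
ee_rot: [0.001, 0.999, -0.037, 0.001]
contact_force: [0.5, 1.0, -2.0]
width: 0.0363
```

```bash
python3 - <<'E'
from h import *
c=np.array([.5545,.1345]); a=np.radians(85.77); p=c+np.array([np.cos(a),np.sin(a)])*(-.057); print(p)
delta([*p,.13])
im,d=cams.get_image("scene"); cv2.imwrite(f"pics/s5.png",cv2.resize(im[20:220,150:400,::-1],None,fx=3,fy=3))
E
```

```text
[0.55029566 0.07765527]
t 10.15 pos [ 0.4563 -0.2991  0.1341] F [ 0.5  1.  -2. ] w 0.0363 q [-0.71  0.3   1.72  0.    1.11  0.94]
shift mm [  65.8 -382.7    3.7] rotvec deg [ 0.07 -0.11 -0.01]
```

View pics/s5.png

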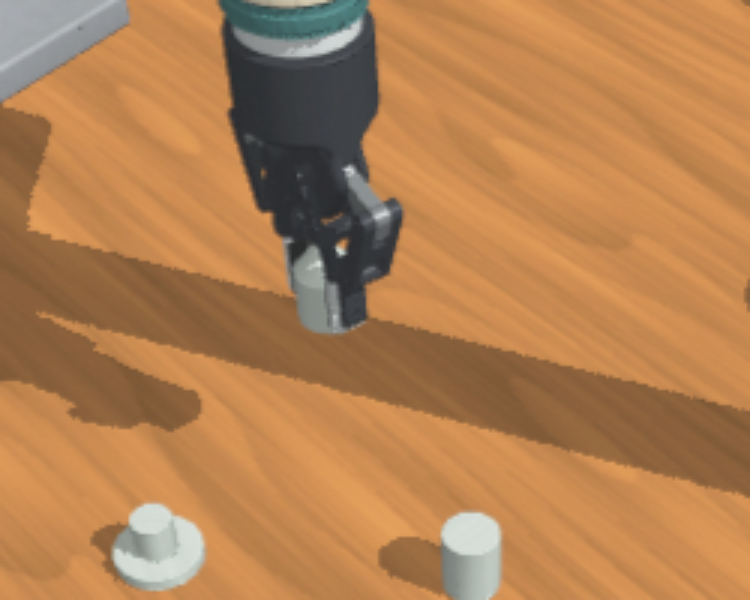

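The chuck is held upright (crop (330,290)), with the base near the fingertips. Carrying it to the case.

>>> servo_tool([
  [3,-15,0,0,0,0],
  [7,-42,0,0,0,0],
  [13,-76,0,0,0,0],
  [19,-112,0,0,0,0],
  [25,-148,0,0,0,0],
  [32,-184,0,0,0,0],
  [38,-220,0,0,0,0],
  [44,-256,0,0,0,0],
])

```text
clock: 11.0
position: [0.5172, -0.044, 0.1311]
ee_rot: [-0.001, 0.999, -0.037, -0.002]
contact_force: [0.1, -1.1, -2.5]
width: 0.0364
```

>>> servo_tool([
  [6,-34,0,0,0,0],
  [12,-66,0,0,0,0],
  [17,-95,0,0,0,0],
  [20,-115,0,0,0,0],
  [22,-125,0,0,0,0],
  [22,-127,0,0,0,0],
  [22,-127,0,0,0,0],
  [22,-127,0,0,0,0],
])

```text
clock: 11.8
position: [0.5495, 0.0774, 0.1328]
ee_rot: [0.0, 0.999, -0.037, -0.001]
contact_force: [0.0, 0.4, -2.6]
width: 0.0364
```

```bash
python3 - <<'E'
from h import *
delta([.5503,.0777,.011])
for n in ["scene","top"]:
    im,d=cams.get_image(n); cv2.imwrite(f"pics/{n}6.png",im[:,:,::-1])
E
```

```text
t 11.8 pos [0.5495 0.0774 0.1328] F [ 0.   0.4 -2.6] w 0.0364 q [ 0.01  0.32  1.7  -0.    1.12  1.66]
shift mm [  0.9  -0.5 121.8] rotvec deg [ 0.04  0.07 -0.05]
```

View pics/scene6.png

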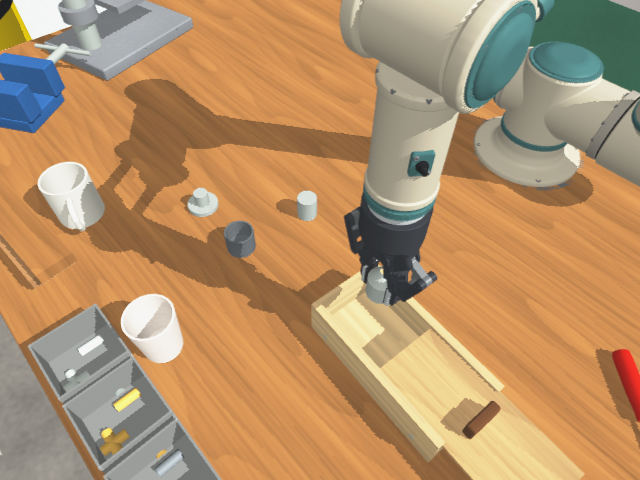

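View pics/top6.png

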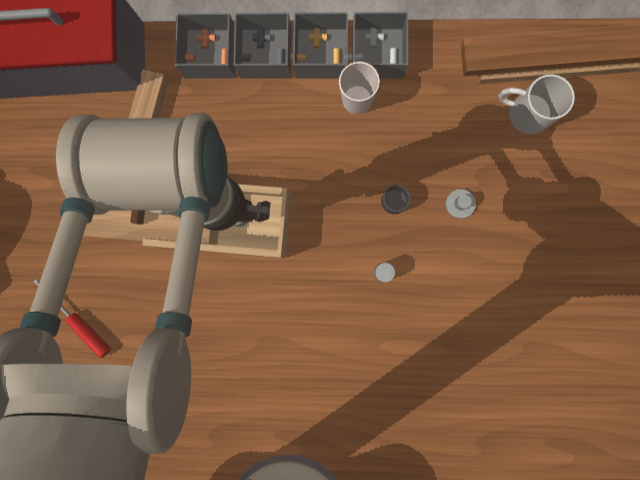

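Chuck above the open compartment (scene (380,285)), clear of all walls. Lowering.

>>> servo_tool([
  [1,0,15,0,0,0],
  [1,0,40,0,0,0],
  [1,0,65,0,0,0],
  [1,0,85,0,0,0],
  [1,0,100,0,0,0],
  [1,0,110,0,0,0],
  [1,0,116,0,0,0],
  [1,0,118,0,0,0],
])

```text
clock: 12.7
position: [0.5511, 0.0778, 0.015]
ee_rot: [0.0, 0.999, -0.037, -0.0]
contact_force: [1.0, 0.1, -3.0]
width: 0.0362
```

>>> servo_tool([
  [0,0,1,0,0,0],
  [0,0,2,0,0,0],
  [0,0,3,0,0,0],
  [0,0,3,0,0,0],
])

```text
clock: 13.1
position: [0.5513, 0.0782, 0.0126]
ee_rot: [0.0, 0.999, -0.037, 0.0]
contact_force: [0.1, 0.4, -3.8]
width: 0.0361
```

>>> servo_tool([
  [0,0,1,0,0,0],
  [0,0,2,0,0,0],
  [0,0,2,0,0,0],
  [0,0,2,0,0,0],
])

```text
clock: 13.5
position: [0.551, 0.0782, 0.0102]
ee_rot: [0.0, 0.999, -0.037, -0.0]
contact_force: [-1.6, -0.5, -2.3]
width: 0.0362
```

>>> servo_tool([
  [0,0,1,0,0,0],
  [0,0,1,0,0,0],
  [0,0,1,0,0,0],
])

```text
clock: 13.8
position: [0.5512, 0.0782, 0.0099]
ee_rot: [0.0, 0.999, -0.037, 0.0]
contact_force: [-1.4, -0.5, 4.8]
width: 0.0364
```

Contact (about 7 N change). Partial release to ~55 mm.

>>> servo_tool([
  [0,0,0,0,0,0],
  [0,0,0,0,0,0],
  [0,0,0,0,0,0],
  [0,0,0,0,0,0],
  [0,0,0,0,0,0],
], hand=90)

```text
clock: 14.3
position: [0.5511, 0.0781, 0.0091]
ee_rot: [0.0, 0.999, -0.037, -0.0]
contact_force: [-0.1, -0.1, -0.2]
width: 0.0552
```

>>> servo_tool([
  [0,0,-5,0,0,0],
  [0,0,-15,0,0,0],
  [0,0,-35,0,0,0],
  [0,0,-65,0,0,0],
  [0,0,-100,0,0,0],
  [0,0,-130,0,0,0],
  [0,0,-150,0,0,0],
])

```text
clock: 15.0
position: [0.5521, 0.0782, 0.1629]
ee_rot: [-0.0, 0.999, -0.037, 0.002]
contact_force: [-0.5, -0.4, -0.2]
width: 0.0553
```

>>> servo_tool([
  [0,-30,0,0,0,0],
  [0,-75,0,0,0,0],
  [0,-120,0,0,0,0],
  [0,-160,0,0,0,0],
  [0,-185,0,0,0,0],
  [0,-191,0,0,0,0],
  [0,-191,0,0,0,0],
], hand=60)

```text
clock: 15.7
position: [0.565, 0.2692, 0.1597]
ee_rot: [0.0, 0.999, -0.036, 0.0]
contact_force: [-0.1, -1.2, 0.2]
width: 0.0654
```

```bash
python3 - <<'E'
from h import *
delta([.5666,.2686,.073])
for n in ["scene","top"]:
    im,d=cams.get_image(n); cv2.imwrite(f"pics/{n}7.png",im[:,:,::-1])
    P,_,_=pts(n,d,np.ones_like(d,bool))
    k=(P[:,2]>.025)&(P[:,2]<.06)&(np.hypot(P[:,0]-.55,P[:,1]-.078)<.03); Q=P[k]
    for lo,hi in [(.025,.037),(.037,.043),(.043,.049),(.049,.06)]:
        S=Q[(Q[:,2]>lo)&(Q[:,2]<hi)]
        if len(S)>5:
            cc,rad=cv2.minEnclosingCircle((S[:,:2]*1000).astype(np.float32)); print(n,lo,len(S),np.round(cc,1),round(rad,1))
    print(Q[:,2].max())
E
```

```text
t 15.7 pos [0.565  0.2692 0.1597] F [-0.1 -1.2  0.2] w 0.0654 q [ 0.33  0.4   1.5  -0.    1.24  1.98]
shift mm [ 1.6  0.4 86.7] rotvec deg [ 0.02 -0.03  0.09]
scene 0.025 90 [554.1  80.6] 18.5
scene 0.037 191 [552.5  79.7] 19.1
scene 0.043 137 [553.  80.] 14.8
scene 0.049 106 [552.7  79.6] 10.7
0.0553908812292796
top 0.025 30 [549.6  76.2] 18.4
top 0.037 132 [549.8  77.2] 18.8
top 0.043 96 [549.5  76.2] 15.1
top 0.049 68 [549.8  76.5] 11.0
0.055119880755823414
```

View pics/scene7.png

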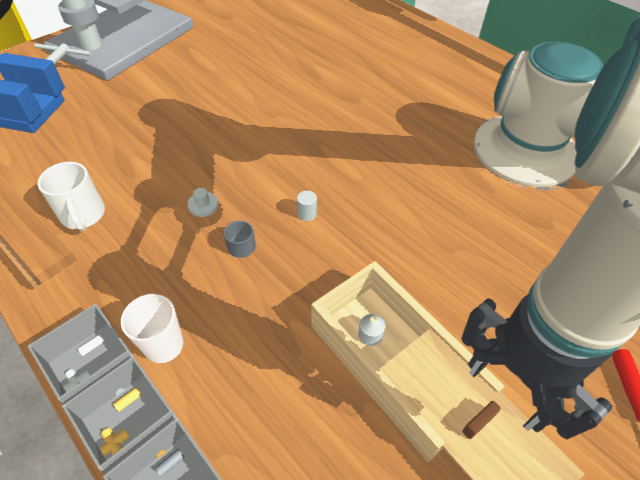

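View pics/top7.png

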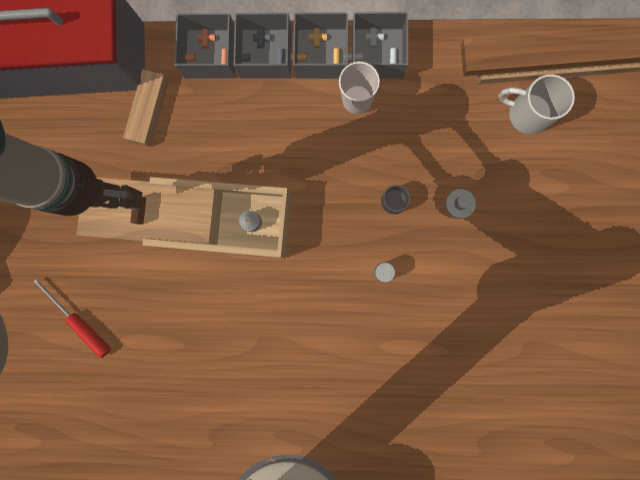

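The chuck stands upright in the compartment (scene (372,328), top (250,220)), with its nose top at 55 mm, under the cover's 60 mm. Taking the rib again, then shutting.

>>> servo_tool([
  [1,0,20,0,0,0],
  [1,0,45,0,0,0],
  [1,0,65,0,0,0],
  [1,0,76,0,0,0],
  [1,0,82,0,0,0],
  [1,0,82,0,0,0],
  [1,0,82,0,0,0],
])

```text
clock: 16.5
position: [0.5669, 0.2684, 0.0782]
ee_rot: [-0.0, 0.999, -0.037, 0.001]
contact_force: [-0.1, -0.8, 0.2]
width: 0.0652
```

>>> servo_tool([
  [0,0,0,0,0,0],
  [0,0,0,0,0,0],
  [0,0,0,0,0,0],
  [0,0,0,0,0,0],
  [0,0,0,0,0,0],
  [0,0,0,0,0,0],
  [0,0,0,0,0,0],
  [0,0,0,0,0,0],
], hand=255, grip_force=40)

```text
clock: 17.3
position: [0.5664, 0.2687, 0.0778]
ee_rot: [-0.0, 0.999, -0.037, 0.0]
contact_force: [-0.7, 0.1, 6.2]
width: 0.013
```

>>> servo_tool([
  [0,6,0,0,0,0],
  [0,16,0,0,0,0],
  [0,28,0,0,0,0],
  [0,40,0,0,0,0],
  [0,52,0,0,0,0],
  [0,64,0,0,0,0],
  [0,76,0,0,0,0],
  [0,88,0,0,0,0],
])

```text
clock: 18.1
position: [0.5599, 0.1812, 0.0778]
ee_rot: [-0.001, 0.999, -0.037, 0.0]
contact_force: [-1.4, 2.4, 5.4]
width: 0.0129
```

>>> servo_tool([
  [0,10,0,0,0,0],
  [0,19,0,0,0,0],
  [0,27,0,0,0,0],
  [0,33,0,0,0,0],
  [0,36,0,0,0,0],
  [0,37,0,0,0,0],
  [0,37,0,0,0,0],
])

```text
clock: 18.8
position: [0.5572, 0.1441, 0.0778]
ee_rot: [-0.0, 0.999, -0.037, 0.0]
contact_force: [-0.9, 1.9, 6.4]
width: 0.0129
```

>>> servo_tool([
  [0,1,0,0,0,0],
  [0,2,0,0,0,0],
  [0,2,0,0,0,0],
])

```text
clock: 19.1
position: [0.5572, 0.144, 0.0778]
ee_rot: [-0.002, 0.999, -0.038, 0.001]
contact_force: [-0.9, 6.9, 5.1]
width: 0.0131
```

>>> servo_tool([
  [0,0,0,0,0,0],
  [0,0,0,0,0,0],
  [0,0,0,0,0,0],
  [0,0,0,0,0,0],
  [0,0,-20,0,0,0],
  [0,0,-60,0,0,0],
  [0,0,-105,0,0,0],
  [0,0,-150,0,0,0],
], hand=60)

```text
clock: 19.9
position: [0.5564, 0.1416, 0.2284]
ee_rot: [0.0, 0.999, -0.037, -0.001]
contact_force: [-0.0, 0.4, -0.7]
width: 0.0653
```

>>> servo_tool([
  [-20,-30,0,0,0,0],
  [-40,-75,0,0,0,0],
  [-60,-120,0,0,0,0],
  [-70,-160,0,0,0,0],
  [-80,-185,0,0,0,0],
  [-80,-191,0,0,0,0],
  [-80,-191,0,0,0,0],
])

```text
clock: 20.6
position: [0.4911, 0.3387, 0.2269]
ee_rot: [0.0, 0.999, -0.036, 0.0]
contact_force: [0.2, -0.6, 0.3]
width: 0.0654
```

```bash
python3 - <<'E'
from h import *
for n in ["top","scene"]:
    im,d=cams.get_image(n); cv2.imwrite(f"pics/{n}8.png",im[:,:,::-1])
    P,_,_=pts(n,d,np.ones_like(d,bool))
    r=(P[:,2]>.089)&(P[:,2]<.11)&(abs(P[:,0]-.55)<.06)&(abs(P[:,1]-.14)<.08); Q=P[r]
    print(n,len(Q),cv2.minAreaRect((Q[:,:2]*1000).astype(np.float32)))
delta([.5,.1,.2])
E
```

```text
top 224 ((553.6466674804688, 143.23622131347656), (14.844703674316406, 49.43874740600586), 88.15591430664062)
scene 372 ((556.4043579101562, 145.7274169921875), (14.351594924926758, 50.34259033203125), 85.08574676513672)
t 20.7 pos [0.4915 0.3372 0.227 ] F [ 0.4  0.2 -0.3] w 0.0653 q [ 0.49  0.31  1.47 -0.    1.37  2.13]
shift mm [ 26.2 235.8  27.3] rotvec deg [ 0.08  0.   -0.04]
```

View pics/scene8.png

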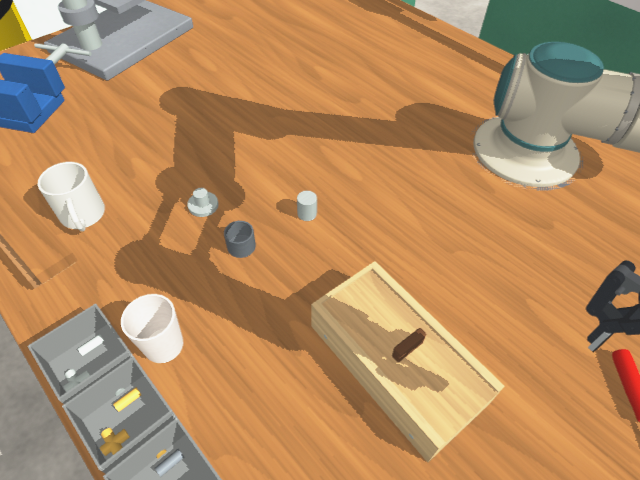

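The cover is shut, with the rib back at (409,345), the same spot as at the start. The stop was felt at 7 N, and the arm is clear of everything. Handing in.

```bash
python3 -c "
from h import *
print(sign_off())"
```

```text
the job is handed in; nothing more can be done
None
```

I put the chuck away in the case and handed the job in at about 21 s of the 72 s; no verdict was reported.

I slid the cover back about 124 mm by its rib and gripped the chuck by its body. I lowered it until it touched the compartment floor and let go of it with the jaws only partly open. Then I slid the cover shut until it met its stop, felt as about 7 N at the wrist.

**Chuck:** before shutting, both cameras showed it upright near the middle of the compartment. Its top was at 55 mm, below the cover's 60 mm underside. I could not see it once the cover was shut.

**Cover:** after shutting, the rib was within about 0.4 mm of where it started in both views.

**Arm:** it was clear of everything at hand-in.

**Disagreement:** the two cameras differed by about 3 mm on positions, within their stated calibration, so I averaged them.

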